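# Caliper a syringe barrel before setting the pump

### The arm

A 6-joint arm with a two-finger parallel gripper is mounted at the origin on a cart in front of the work surface, level with it; the furniture and walls round the work are solid. World frame = base frame: x ahead of the robot, y to its left, z up, the work surface at z = 0. Lengths are in m, angles in rad, forces in N, time in s.
With the tool pointing down it reaches from about 0.425 to 0.925 m from the base axis. Payload 12.5 kg.
Tool frame: the origin (TCP) lies at the very end of the fingers, on their centre line; the grasp point (between the pads) lies 19 mm behind it; z points along the fingers, y is the line along which they close (so a half turn about z gives the same grasp; the last joint's range is limited). The gripper opens to 85 mm and grips with 20 to 120 N. Pads are 22 mm wide; open, the fingers measure 114 mm over their backs; the gripper's body (76 mm by 85 mm) begins 54 mm behind the grasp point. The pads swing forward as they close: fully open they stand 13 mm farther back than shut.
Start: joints at [1.188, 0.491, 1.559, -0, 1.092, -0.106], TCP at [0.171, 0.601, 0.231] pointing down, gripper open.
Joint ranges: [-3.1, 3.1], [-0.84, 2.19], [0.05, 2.79], [-1.13, 4.28], [0.06, 2.93], [-2.69, 2.69]. Speed limits (rad/s): [2.22, 2.22, 2.79, 3.14, 3.14, 3.14].

### API

Orientations are given as a unit quaternion [x, y, z, w].
In Python, from workcell import env, eyes, readout gives the robot as it stands (env), with the cameras (eyes) and the readings (readout).
- The arm moves only by the shell command python3 drive.py 'ROWS' [FORCE]. ROWS is a JSON list of rows, 1 to 10 of them, each of 7 numbers: a rotation vector rx, ry, rz in a scale on which 1.0 is 2 pi rad, then dx, dy, dz in shares of the most that a row can go, 1 being 50 mm, then the finger opening in m; each row shifts and turns the commanded pose from where the row before left it, along the tool's axes as they then stand; what a row does not reach is not made up. A row lasts 1/10 s, in which the tool goes at most 0.05 m and 0.15 rad, less where a joint would pass 70% of its speed; a pose out of reach is approached as far as the arm can. The fingers move at their own pace and stop on an object; FORCE is the grip in N (left out, the last holds). Time passes only in rows, so rows that do not move let the fingers close. It prints the time, the measured TCP pose, the force, the opening and the grip force at its end. Input that does not fit is refused with a message, and nothing moves.
- readout.state(): the state, without advancing time (a new reading comes with each control period).
- eyes.grab_frame(name): name is "scene" or "top"; returns a dict with "frame" (420x560x3 uint8, red, green, blue), "fovy" (degrees; the focal length in pixels is half the picture's height over the tangent of half this angle, whatever the lens; pixels are square), "cx", "cy" (the principal point, pixels), "extrinsics" (4x4, takes a point from world to camera coordinates). Camera axes: x right, y up, looking along -z (the intrinsics and any distortion apply to the point x, -y, -z); pixel columns grow to the right and rows downward; lengths in m; the calibration is good to about 2 mm. A picture is of the moment at which its call begins. There is no depth.
- env.finish_job(): hands the job in; it is judged then, once.
The state is a dict: "clock": time; "joint_positions": joint angles; "joint_vel": joint speeds; "effort": joint torques, N m; "position": TCP position; "eef_rot": TCP orientation; "force": force on the tool from outside, world axes, zero at the start; "wrist_torque": the same for the moment, N m; "finger_gap": finger opening in m; "gripper_force": force on a finger pad.
Only numpy, scipy, OpenCV 4.12 (cv2) and the standard library are available. Lean on these libraries where they do the work, as an engineer would, in place of code of your own. Each camera call takes 0.05 s, during which the arm holds its last target. There are 200 camera calls.

### The job

The syringe pump has to be told the barrel diameter: lay the glass syringe squarely across the two white rest rails of the bench caliper, midway along its barrel between the open jaws, and let go of it. Then push the slider along by its blue finger pad, without squeezing hard, until the barrel is held between both jaws and the spring-loaded pad clearly gives, and draw back. Finally swing the red lock lever fully over to its stop so the reading is kept, leaving the syringe held between the jaws and the vials, beaker and marker where they stand.

Things in the scene. Friction and masses are not known exactly. Their poses are not given: they have to be found in the camera images.
- caliper_stand: Bench caliper on a grey stand, base 84 x 296 mm, fixed. Origin: centre of its underside; x across the beam, away from the robot; y along the beam to the fixed jaw; z up. Rest: two white-topped rails 8 mm wide along y, centred at x = +22 and -22 mm, y 25 to 71, top z 40 mm. End posts at y +-134, top z 39. Higher are only the jaws (72), the finger pad and the lever.
- fixed_jaw: Fixed steel jaw at the +y end of the rails: blade 10 mm wide in x, 14 mm thick, z 36 to 72 mm. Origin at y = 70 mm of the stand, at the stand's underside level; its measuring face is the plane y = 0 of its own frame and looks to -y. Axes as the stand's.
- fixed_face (a point): Point on the fixed jaw's measuring face, in the middle of its width, 50 mm above the stand's underside.
- jaw_face (a point): Point on the measuring face (looking to +y of the stand) of the moving jaw on the slider, a blade like the fixed one; slider body 26 mm wide, z 14 to 38, 80 mm long behind it. The point is in the middle of its width, 50 mm above the stand's underside.
- jaw (a joint): Opening between the two jaw faces in m (the caliper's reading), 0 shut to 0.095; starts 0.055 to 0.080. The slider stays where it is left (friction about 1.5 N); push it towards +y of the stand to close.
- finger_pad (a joint): How far the finger pad is pushed in against its spring, m, 0 (out) to 0.008 (stop). The spring starts to give at 2.4 N, more than the slider's friction, so the pad stays out while the slider runs free; 0.6 N more for each mm. It springs back when let go.
- pad_face (a point): Centre of the back face (looking to -y of the stand) of the blue finger pad: a ribbed plate 24 mm wide in x, 5 mm thick, z 38 to 68 mm of the stand, on the centre line at the slider's tail, 83 mm behind the moving jaw's face (pad out). Push it to +y. Behind it nothing is higher than 39 mm.
- lock_lever (a joint): Lock lever angle, rad: 0 = unlocked (from the pivot it points to -x of the stand, leaning 0.5 back towards the pad), 1.2 = locked at its stop (leaning 0.7 forward, to the jaws). Grows clockwise seen from above. Friction 0.07 N m; from about 0.95 on it also presses a gib on the beam, up to 0.11 N m in all, and clamps the slider. Stays where left.
- lever_knob (a point): Middle of the red knob at the lever's end: upright, 13 mm across, z 42 to 64 mm of the stand, 40 mm from the pivot axis. Push it from behind (the pad's side): when locked it ends 15 mm short of a clamped barrel.
- lever_pivot (a point): Point on the lever's vertical pivot axis at the knob's mid height (53 mm); rides on the slider 8 mm to the -x side of the beam and 47 mm behind the moving jaw's face.
- syringe_spare_2: Glass syringe, blue ring by its white flange, lying on the bench left of the caliper: barrel 19 mm wide and high, 106 mm long, 31 mm finger flange that does not stop jaws or rails; 25 g; does not roll. Origin: underside, middle of its length; y = its long axis (either end may face either way on the rest), z = up.
- vial_white_cap: White-capped vial, 23 mm across, 51 mm high, standing behind the caliper; bystander. Origin: centre of its underside.
- vial_amber: Amber vial with black cap, 23 mm across, 51 mm high, standing behind the caliper; bystander. Origin: centre of its underside.
- beaker: Clear beaker, 46 mm across, 55 mm high, behind the caliper; bystander. Origin: centre of its underside.
- marker_red: Red and white marker pen, 133 mm long, 14 mm thick, lying on the bench behind; bystander. Origin: underside, middle of its length.

How it is judged:
By the outcome, as a careful person would: the job done as asked, in the order asked, and still so for the second after the job is handed in, with the robot touching nothing.
It also fails if it takes over 67 s, if anything falls off the work surface, if the arm or the gripper's body presses on something with over 40 N, if the wrist force passes 120 N, or if a joint passes its speed limit or range.

## Working session

There is one attempt and no reset: what is moved stays moved. The work goes in short steps, Python scripts to look and compute and a shell command to move; the robot and the scene stay as the last step left them, time stands still between calls to the robot, and variables do not carry over. Pictures are saved under pics/ and viewed, at most 12 in all, crops included, and the job is handed in when it is done.

```bash
ls; mkdir -p pics
python3 - <<'E'
from workcell import env, eyes, readout
import cv2,pickle
d={}
for n in("scene","top"):
    f=eyes.grab_frame(n); d[n]=f
    cv2.imwrite(f"pics/{n}0.png",f["frame"][:,:,::-1])
    print(n,{k:v for k,v in f.items() if k!="frame"})
pickle.dump(d,open("f0.pkl","wb"))
s=readout.state();print(s)
E
```

```text
drive.py
pics
workcell.py
scene {'fovy': 45.78182959784993, 'cx': 274.30604408792374, 'cy': 208.67056340648537, 'extrinsics': array([[ 0.6821511 , -0.73112231, -0.0114033 , -0.27413964],
       [ 0.31745107,  0.28206715,  0.90535238, -0.29432098],
       [-0.65870683, -0.62120712,  0.42450798, -0.39596819],
       [ 0.        ,  0.        ,  0.        ,  1.        ]])}
top {'fovy': 52.177035234986235, 'cx': 283.03507107472234, 'cy': 212.36162055311917, 'extrinsics': array([[ 0.027788  , -0.99954199, -0.01198482,  0.13168252],
       [ 0.99443801,  0.02642364,  0.10195502, -0.59951389],
       [-0.10159164, -0.01475129,  0.99471681, -0.87043929],
       [ 0.        ,  0.        ,  0.        ,  1.        ]])}
{'clock': 0.1, 'joint_positions': array([ 1.18841834e+00,  4.91509266e-01,  1.55940149e+00,  1.55690320e-06,
        1.09169696e+00, -1.05597126e-01]), 'joint_vel': array([-5.06034227e-04, -2.00482528e-03, -3.71006469e-03,  1.07382285e-05,
       -3.50360086e-04,  6.55376042e-04]), 'effort': array([ 3.17290265e-03, -6.19448090e+01, -2.62025124e+01, -6.24960990e-05,
        2.91213728e-03, -4.85516907e-06]), 'position': array([0.17068754, 0.60102959, 0.2307755 ]), 'eef_rot': array([ 1.37949452e-01,  9.90439141e-01, -4.92333155e-04, -1.23276668e-04]), 'force': array([ 0.079333  ,  0.24677868, -0.53003256]), 'wrist_torque': array([-0.00313415,  0.05960818,  0.06847165]), 'gripper_force': 0.0, 'finger_gap': 0.08554584545651962}
```

View pics/scene0.png

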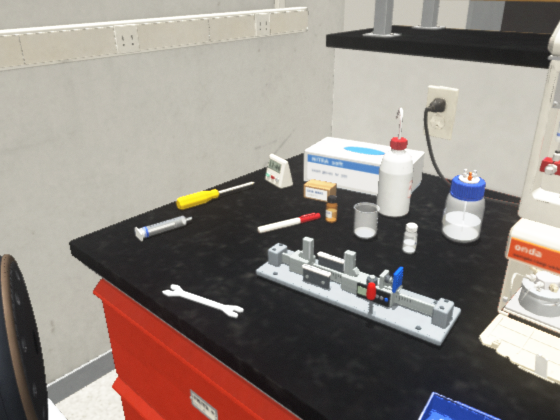

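View pics/top0.png

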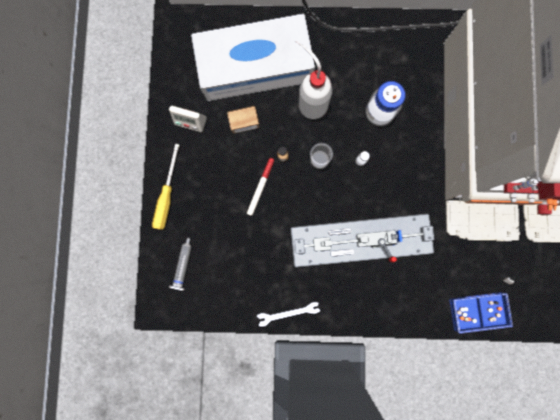

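```bash
cat > h.py <<'E'
import numpy as np,cv2
def cam(f):
    h=f["frame"].shape[0]; return h/2/np.tan(np.radians(f["fovy"])/2)
def ray(f,u,v):
    E=f["extrinsics"];R,t=E[:3,:3],E[:3,3];F=cam(f)
    return -R.T@t, R.T@np.array([(u-f["cx"])/F,-(v-f["cy"])/F,-1])
def plane(f,u,v,z):
    o,d=ray(f,u,v); return o+d*(z-o[2])/d[2]
def proj(f,p):
    c=f["extrinsics"][:3]@np.append(p,1);F=cam(f)
    return np.array([f["cx"]+F*c[0]/-c[2],f["cy"]+F*c[1]/c[2]])
def two(fa,a,fb,b):
    o1,d1=ray(fa,*a);o2,d2=ray(fb,*b);d1/=np.linalg.norm(d1);d2/=np.linalg.norm(d2)
    s=np.linalg.lstsq(np.c_[d1,-d2],o2-o1,rcond=None)[0]
    p,q=o1+d1*s[0],o2+d2*s[1]; return (p+q)/2,np.linalg.norm(p-q)
def crop(f,u0,v0,u1,v1,k,name):
    cv2.imwrite(name,cv2.resize(f["frame"][v0:v1,u0:u1,::-1],None,fx=k,fy=k,interpolation=cv2.INTER_CUBIC))
E
python3 - <<'E'
import pickle,cv2,numpy as np
from h import *
d=pickle.load(open("f0.pkl","rb"));T,S=d["top"],d["scene"]
a=cv2.resize(T["frame"][205:275,285:440,::-1],None,fx=5,fy=5,interpolation=cv2.INTER_CUBIC)
b=cv2.resize(T["frame"][232:297,160:205,::-1],None,fx=3.5,fy=3.5,interpolation=cv2.INTER_CUBIC)
c=cv2.resize(S["frame"][205:245,125:205,::-1],None,fx=5,fy=5,interpolation=cv2.INTER_CUBIC)
im=np.zeros((600,775,3),np.uint8)
im[:350]=a; im[360:360+b.shape[0],:b.shape[1]]=b; im[360:560,200:600]=c
cv2.imwrite("pics/z1.png",im)
crop(S,250,225,465,340,3.7,"pics/z2.png")
E
```

```text
(no output)
```

View pics/z1.png

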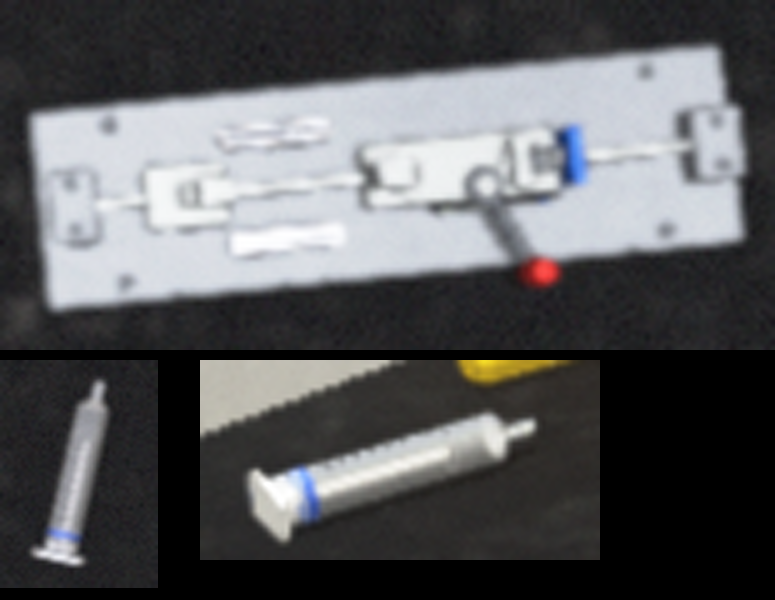

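View pics/z2.png

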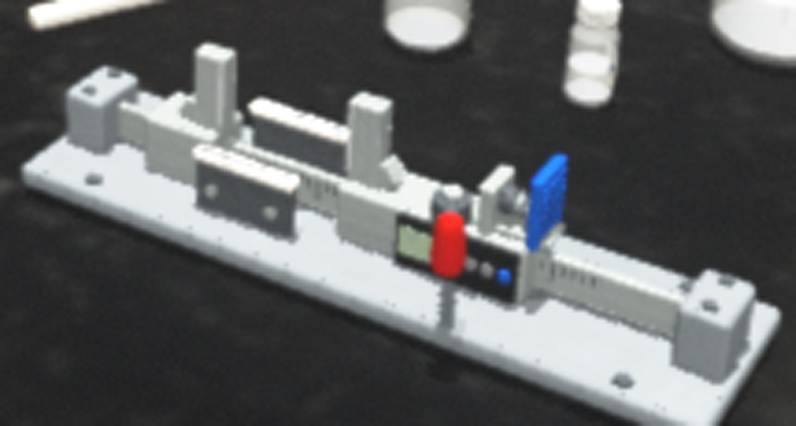

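Top view: caliper beam runs ~3–4° off the picture's horizontal, fixed jaw at left (~(318,244)), pad at (399,236), red knob (393,259), syringe flange end at (177,287), tip (188,239). Scene view confirms the unlocked lever and the open jaws. Now measuring.

Run:
```python
import pickle
from h import *
np.set_printoptions(precision=4,suppress=True)
d=pickle.load(open("f0.pkl","rb"));T,S=d["top"],d["scene"]
def big(m):
    n,l,s,c=cv2.connectedComponentsWithStats(m.astype(np.uint8)); i=1+s[1:,4].argmax(); return l==i,c[i],s[i]
def roi(f,u0,v0,u1,v1):
    m=np.zeros(f["frame"].shape[:2],bool);m[v0:v1,u0:u1]=1;return m
# base plate
g=cv2.cvtColor(T["frame"],cv2.COLOR_RGB2GRAY)
m=(g>90)&roi(T,280,205,445,285)
m=cv2.morphologyEx(m.astype(np.uint8),cv2.MORPH_OPEN,np.ones((7,7)))
m,_,_=big(m); c=cv2.findContours(m.astype(np.uint8),0,1)[0][0]
r=cv2.minAreaRect(c); P=cv2.boxPoints(r); print("px",P)
for z in(0,.006,.01):
    Q=np.array([plane(T,*p,z) for p in P]); 
    print(z,Q[:,:2].tolist(),"c",Q.mean(0),"len",np.linalg.norm(Q-np.roll(Q,-1,0),axis=1))
def hsv(f):return cv2.cvtColor(f["frame"],cv2.COLOR_RGB2HSV).astype(int)
for nm,cond,rt,rs in(("red",lambda h:((h[...,0]<8)|(h[...,0]>172))&(h[...,1]>140)&(h[...,2]>80),(380,250,405,270),(355,270,390,310)),
                  ("blue",lambda h:(abs(h[...,0]-110)<12)&(h[...,1]>130)&(h[...,2]>60),(390,225,408,250),(385,260,410,300))):
    a=big(cond(hsv(T))&roi(T,*rt));b=big(cond(hsv(S))&roi(S,*rs))
    print(nm,a[1],a[2],b[1],b[2],two(T,a[1],S,b[1]))
# rails: white
m=(g>225)
for R in((325,225,352,237),(328,246,356,258)):
    mm,c,s=big(m&roi(T,*R)); q=plane(T,*c,.04); ys,xs=np.nonzero(mm)
    print("rail",c,s,q)
# syringe
for f,R in((T,(165,234,200,294)),(S,(130,210,198,242))):
    gg=cv2.cvtColor(f["frame"],cv2.COLOR_RGB2GRAY); mm,c,s=big((gg>75)&roi(f,*R))
    ys,xs=np.nonzero(mm); k=cv2.fitLine(np.c_[xs,ys].astype(np.float32),2,0,.01,.01).ravel()
    t=(np.c_[xs,ys]-k[2:])@k[:2]
    print("syr",c,s,"line",k,"ends",k[2:]+t.min()*k[:2],k[2:]+t.max()*k[:2], cv2.minAreaRect(np.c_[xs,ys].astype(np.int32)))
    if f is T:
        e=[plane(T,*(k[2:]+q*k[:2]),.0095) for q in(t.min(),t.max())];print(e,np.linalg.norm(e[0]-e[1]),np.degrees(np.arctan2(*(e[1]-e[0])[[1,0]])))
```

```text
px [[289.9802 226.802 ]
 [431.2673 212.6733]
 [435.3168 253.1683]
 [294.0297 267.2971]]
0 [[0.5678563808146155, 0.13246138712790356], [0.6067794835617003, -0.17280621837826396], [0.5195935125193618, -0.18082233632840208], [0.48099549222308535, 0.12149118297403591]] c [ 0.5438 -0.0249  0.    ] len [0.3077 0.0876 0.3048 0.0876]
0.006 [[0.5674443444765406, 0.13247535778116934], [0.6061159361916298, -0.17081968734114203], [0.5194933383648049, -0.17878400720849788], [0.48114472850173007, 0.12157604025177944]] c [ 0.5435 -0.0239  0.006 ] len [0.3058 0.087  0.3028 0.087 ]
0.01 [[0.5671696535844906, 0.1324846715500132], [0.6056735712782495, -0.16949533331639413], [0.5194265555951003, -0.1774251211285617], [0.4812442193541599, 0.12163261177027512]] c [ 0.5434 -0.0232  0.01  ] len [0.3044 0.0866 0.3015 0.0866]
red [392.6176 259.1765] [389 257   8   6  34] [370.8201 291.0504] [366 283  10  17 139] (array([ 0.5049, -0.0779,  0.0518]), np.float64(0.0021768602538149986))
blue [399.0294 235.6765] [397 231   5  10  34] [397.36 277.87] [392 266  12  27 200] (array([ 0.5524, -0.0898,  0.0546]), np.float64(0.0014111034662964562))
rail [347.5455 228.9091] [345 228   6   3  11] [0.564  0.0133 0.04  ]
rail [342.4796 252.1122] [331 249  24   7  98] [0.5158 0.0231 0.04  ]
syr [181.1956 266.2399] [169 238  22  53 496] line [  0.2311  -0.9729 181.1956 266.2399] ends [175.6834 289.4498] [187.9609 237.7532] ((180.11099243164062, 263.42138671875), (14.641790390014648, 53.10955047607422), 9.688787460327148)
[array([0.4276, 0.3714, 0.0095]), array([0.5378, 0.3508, 0.0095])] 0.11209584589039617 -10.579491888334402
syr [160.5421 226.4727] [134 215  59  27 605] line [  0.9579  -0.287  160.5421 226.4727] ends [134.7592 234.1963] [191.7386 217.1275] ((163.7227325439453, 227.4566650390625), (15.995706558227539, 59.42803955078125), 76.26373291015625)
```

```bash
cat > pose.py <<'E'
from h import *
def edges(T,cols,v0,v1,first,thr=95):
    g=cv2.GaussianBlur(cv2.cvtColor(T["frame"],cv2.COLOR_RGB2GRAY),(3,3),0).astype(float);out=[]
    for u in cols:
        r=list(range(v0,v1)) if first else list(range(v1,v0,-1))
        for a,b in zip(r,r[1:]):
            if g[a,u]<thr<=g[b,u]:
                out.append((u,a+(b-a)*(thr-g[a,u])/(g[b,u]-g[a,u])));break
    return np.array(out)
E
python3 - <<'E'
import pickle
from pose import *
np.set_printoptions(precision=4,suppress=True)
d=pickle.load(open("f0.pkl","rb"));T,S=d["top"],d["scene"]
print("cam",ray(T,0,0)[0],ray(S,0,0)[0])
t=.008
U=edges(T,range(297,424),200,240,1);L=edges(T,range(300,380),245,285,0)
def fit(P,z):
    W=np.array([plane(T,*p,z) for p in P])[:,:2].astype(np.float32)
    k=cv2.fitLine(W,cv2.DIST_HUBER,0,.001,.001).ravel(); 
    if k[1]<0:k[:2]*=-1
    return k
for tt in (.006,.01):
    u=fit(U,0);l=fit(L,tt); print("far",u,"yaw",np.arctan2(-u[0],u[1]),"near",l,"yaw",np.arctan2(-l[0],l[1]))
    th=np.arctan2(-u[0],u[1])/2+np.arctan2(-l[0],l[1])/2; ex=np.array([np.cos(th),np.sin(th)])
    print("width",(u[2:]-l[2:])@ex, "xmid",(u[2:]+l[2:])@ex/2)
# left edge, by transposing
Tt=dict(T);Tt["frame"]=np.ascontiguousarray(T["frame"].transpose(1,0,2))
E_=edges(Tt,range(231,263),280,310,1)[:,::-1]; 
R_=edges(Tt,list(range(219,223))+list(range(242,251)),420,445,0)[:,::-1]
ey=np.array([-np.sin(th),np.cos(th)])
for z in(0,.008): print("left y",np.median([plane(T,*p,z)[:2]@ey for p in E_]),"right",np.median([plane(T,*p,z)[:2]@ey for p in R_]))
E
```

```text
cam [0.5041 0.1346 0.9285] [ 0.0196 -0.3634  0.4314]
far [-0.1262  0.992   0.5899 -0.0403] yaw 0.12655611 near [-0.126   0.992   0.4939  0.0249] yaw 0.12629911
width 0.0870747 xmid 0.53659385
far [-0.1262  0.992   0.5899 -0.0403] yaw 0.12655611 near [-0.126   0.992   0.4939  0.0254] yaw 0.12629922
width 0.0869707 xmid 0.5366459
left y 0.06018645834790799 right -0.24220089612668194
left y 0.06027090140361718 right -0.2395111878096879
```

```bash
cat >> pose.py <<'E'
C=np.array([.5433,-.0214,0]);YAW=.1264
EX=np.array([np.cos(YAW),np.sin(YAW),0]);EY=np.array([-np.sin(YAW),np.cos(YAW),0])
def W(x,y,z): return C+EX*x+EY*y+np.array([0,0,z])
def tool(): # tool axes in world
    from workcell import env, eyes, readout; from scipy.spatial.transform import Rotation as Ro
    s=readout.state(); return s,Ro.from_quat(s["eef_rot"]).as_matrix()
def todo(p,yaw):  # distance to p in tool axes, and rotation about tool z to bring tool -x to heading yaw
    s,R=tool(); h=np.arctan2(-R[1,0],-R[0,0])
    print("tool d",np.round(R.T@(np.asarray(p)-s["position"]),4),"rz",round(h-yaw,4),"gap",round(s["finger_gap"],4),"t",round(s["clock"],2))
E
python3 - <<'E'
import pickle
from pose import *
np.set_printoptions(precision=4,suppress=True)
d=pickle.load(open("f0.pkl","rb"));T,S=d["top"],d["scene"]
print("tip",two(T,(187.96,237.75),S,(191.7,217.1)))
print("flange",two(T,(176.6,287.5),S,(141,231)))
jy=.0115
pts=[(x,y,.072) for x in(-.005,.005) for y in(jy,jy-.014,.07,.084)]+[(x,y,.04) for x in(-.018,-.026,.018,.026) for y in(.025,.071)]+[(x,jy-.083,z) for x in(-.012,.012) for z in(.038,.068)]+[(sx*.042,sy*.148,.0) for sx in(-1,1) for sy in(-1,1)]+[(-.0431,jy-.0662,.042),(-.0431,jy-.0662,.064)]
k=3.6
def ov(f,u0,v0,u1,v1):
    im=cv2.resize(f["frame"][v0:v1,u0:u1,::-1],None,fx=k,fy=k,interpolation=cv2.INTER_CUBIC)
    for p in pts:
        q=(proj(f,W(*p))-[u0,v0]+.5)*k-.5; cv2.circle(im,tuple(int(round(a)) for a in q),2,(0,255,0),-1)
    return im
a=ov(S,250,225,465,340);b=ov(T,285,210,440,260);im=np.zeros((600,780,3),np.uint8)
im[:a.shape[0],:a.shape[1]]=a;im[415:415+b.shape[0],:b.shape[1]]=b[:185]
cv2.imwrite("pics/ov.png",im)
todo([.461,.3652,.10],-.185)
E
```

```text
tip (array([0.5392, 0.3497, 0.0091]), np.float64(0.003725570894171218))
flange (array([0.4347, 0.3664, 0.014 ]), np.float64(0.0065591060985726885))
tool d [-0.3437 -0.1474  0.1309] rz -0.0918 gap 0.0855 t 0.1
```

View pics/ov.png

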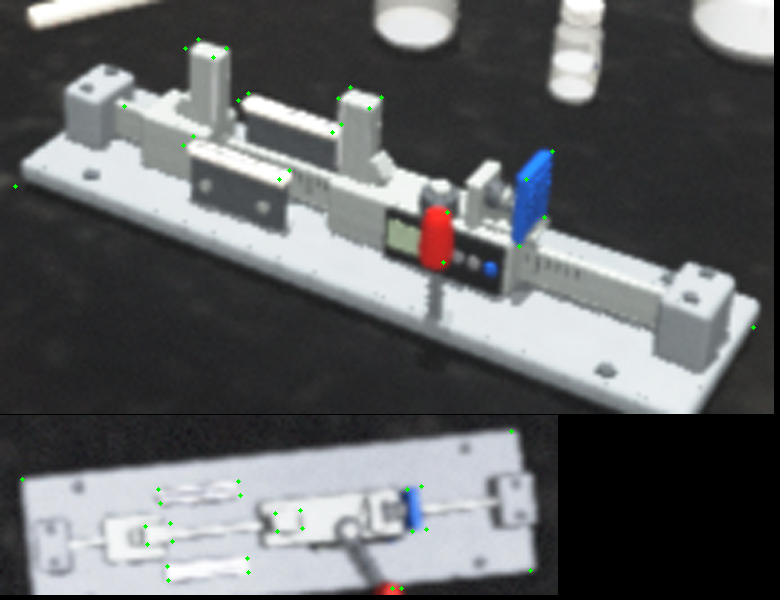

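Overlay agrees within ~2 mm in both views (rails, jaws, plate); opening ≈57–58 mm. Syringe length comes out 106 mm, heading −0.17. Go above it.

Units first: shifts go in shares of 50 mm and turns go in shares of 2 pi rad. So -0.038 m is -0.76, -0.0165 m is -0.33, -0.107 rad is -0.017.

```bash
python3 drive.py '[[0,0,0,-0.76,-0.33,0.29,0.05],[0,0,0,-0.76,-0.33,0.29,0.05],[0,0,0,-0.76,-0.33,0.29,0.05],[0,0,0,-0.76,-0.33,0.29,0.05],[0,0,0,-0.76,-0.33,0.29,0.05],[0,0,0,-0.76,-0.33,0.29,0.05],[0,0,0,-0.76,-0.33,0.29,0.05],[0,0,0,-0.76,-0.33,0.29,0.05],[0,0,0,-0.76,-0.33,0.29,0.05],[0,0,-0.017,0,0,0,0.05]]' 25
python3 -c "
from pose import *
todo([.463,.363,.005],-.17)"
```

```text
clock: 1.1
position: [0.4618, 0.3617, 0.0987]
eef_rot: [0.087, 0.996, -0.001, -0.001]
force: [-0.9, 0.5, 0.3]
finger_gap: 0.05
gripper_force: 0.0
tool d [-0.0011  0.0017  0.0937] rz -0.0033 gap 0.05 t 1.1
```

Scaled: 0.04 m is 0.8, 0.0135 m is 0.27.

```bash
python3 drive.py '[[0,0,0,-0.02,0.03,0.8,0.05],[0,0,0,0,0,0.8,0.05],[0,0,0,0,0,0.27,0.05],[0,0,0,0,0,0,0.05]]'
python3 - <<'E'
from workcell import env, eyes, readout
from h import *
f=eyes.grab_frame("scene");crop(f,80,140,280,290,4,"pics/g1.png")
E
```

```text
clock: 1.5
position: [0.4597, 0.3657, 0.0057]
eef_rot: [0.085, 0.996, -0.001, -0.001]
force: [0.3, 0.5, 0.4]
finger_gap: 0.0502
gripper_force: 0.0
```

View pics/g1.png

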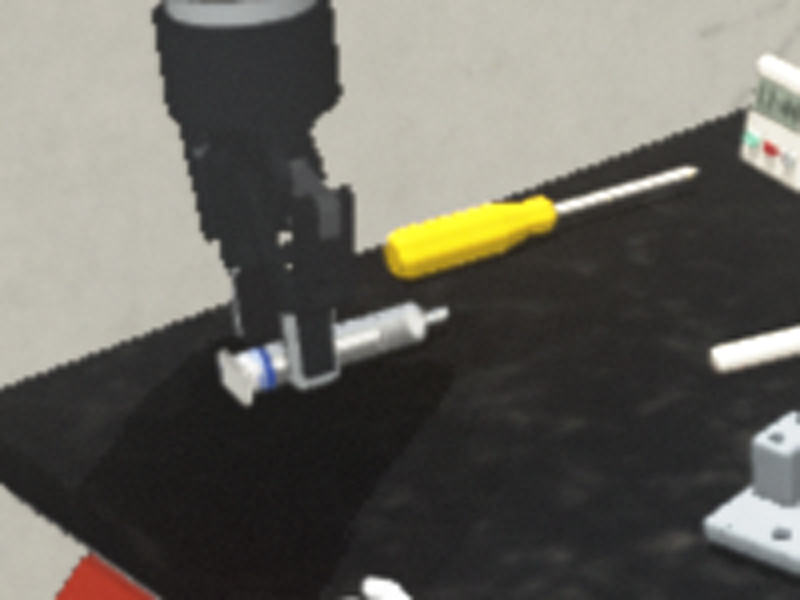

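The fingers straddle the barrel just in front of the blue ring (finger at (310,350), flange (240,375), tip (440,315)). Grip and lift.

Scaled: -0.04 m is -0.8, -0.03 m is -0.6.

```bash
python3 drive.py '[[0,0,0,0,0,0,0.01],[0,0,0,0,0,0,0.01],[0,0,0,0,0,0,0.01],[0,0,0,0,0,0,0.01],[0,0,0,0,0,-0.6,0.01],[0,0,0,0,0,-0.8,0.01],[0,0,0,0,0,-0.8,0.01]]' 25
python3 -c "
from pose import *
todo(W(-.0255,.050,.117),YAW)"
```

```text
clock: 2.25
position: [0.4603, 0.3662, 0.1194]
eef_rot: [0.085, 0.996, 0.0, 0.0]
force: [0.4, 0.3, -0.5]
finger_gap: 0.0181
gripper_force: 25.0
tool d [-0.1083 -0.3276  0.0024] rz -0.2961 gap 0.0181 t 2.25
```

Scaled: -0.041 m is -0.82, -0.0135 m is -0.27, -0.148 rad is -0.0236.

```bash
python3 drive.py '[[0,0,0,-0.27,-0.82,0,0.01],[0,0,0,-0.27,-0.82,0,0.01],[0,0,0,-0.27,-0.82,0,0.01],[0,0,0,-0.27,-0.82,0,0.01],[0,0,0,-0.27,-0.82,0,0.01],[0,0,0,-0.27,-0.82,0,0.01],[0,0,0,-0.27,-0.82,0,0.01],[0,0,0,-0.27,-0.82,0,0.01],[0,0,-0.0236,0,0,0,0.01],[0,0,-0.0236,0,0,0,0.01]]'
python3 - <<'E'
from pose import *
import pickle
from workcell import env, eyes, readout
d={n:eyes.grab_frame(n) for n in("scene","top")};pickle.dump(d,open("f1.pkl","wb"))
todo(W(-.0255,.050,.117),YAW)
a=cv2.resize(d["scene"]["frame"][180:330,240:440,::-1],None,fx=2,fy=2,interpolation=cv2.INTER_CUBIC)
b=cv2.resize(d["top"]["frame"][190:290,280:440,::-1],None,fx=2.5,fy=2.5,interpolation=cv2.INTER_CUBIC)
im=np.zeros((300,800,3),np.uint8);im[:,:400]=a;im[:250,400:]=b;cv2.imwrite("pics/p1.png",im)
E
```

```text
clock: 3.25
position: [0.5118, 0.0232, 0.1183]
eef_rot: [-0.065, 0.998, -0.0, 0.001]
force: [0.3, 0.4, 0.4]
finger_gap: 0.0182
gripper_force: 25.0
tool d [-0.0001  0.0006  0.0012] rz 0.0014 gap 0.0182 t 3.35
```

View pics/p1.png

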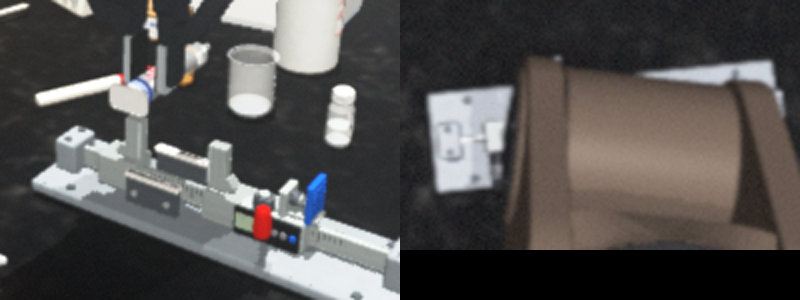

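Syringe held level above the rest (flange at (128,97) in the left half). Lower onto the rails.

Scaled: 0.035 m is 0.7, 0.025 m is 0.5.

```bash
python3 drive.py '[[0,0,0,0,0.01,0.7,0.01],[0,0,0,0,0,0.5,0.01],[0,0,0,0,0,0.18,0.01],[0,0,0,0,0,0.04,0.01],[0,0,0,0,0,0,0.01]]'
```

```text
clock: 3.85
position: [0.5115, 0.0255, 0.0472]
eef_rot: [-0.062, 0.998, -0.0, 0.0]
force: [-0.7, -0.4, -0.4]
finger_gap: 0.018
gripper_force: 25.8
```

Scaled: 0.001 m is 0.02, 0.0007 m is 0.014.

```bash
python3 drive.py '[[0,0,0,0,0,0.02,0.01],[0,0,0,0,0,0.014,0.01],[0,0,0,0,0,0,0.01]]'; python3 drive.py '[[0,0,0,0,0,0,0.024],[0,0,0,0,0,0,0.032],[0,0,0,0,0,0,0.04],[0,0,0,0,0,-0.6,0.04],[0,0,0,0,0,-0.9,0.04],[0,0,0,0,0,-0.9,0.02]]'
python3 -c "
from pose import *
todo(W(-.012,-.11,.165),YAW)"
```

```text
clock: 4.15
position: [0.5117, 0.0255, 0.0468]
eef_rot: [-0.062, 0.998, -0.0, 0.001]
force: [-6.0, 1.9, 24.2]
finger_gap: 0.0181
gripper_force: 28.7
clock: 4.75
position: [0.5109, 0.0252, 0.1656]
eef_rot: [-0.063, 0.998, 0.0, -0.001]
force: [0.2, -1.2, -0.4]
finger_gap: 0.0265
gripper_force: 0.0
tool d [-0.0144 -0.1603  0.0005] rz -0.0009 gap 0.0265 t 4.75
```

Scaled: -0.04 m is -0.8, 0.003 m is 0.06.

```bash
python3 drive.py '[[0,0,0,0.054,-0.8,0,0],[0,0,0,0.054,-0.8,0,0],[0,0,0,0.054,-0.8,0,0],[0,0,0,0.06,-0.8,0,0],[0,0,0,0,0,0,0]]'
python3 - <<'E'
from pose import *
import pickle
from workcell import env, eyes, readout
d={n:eyes.grab_frame(n) for n in("scene","top")};pickle.dump(d,open("f2.pkl","wb"))
todo(W(0,-.105,.047),YAW)
a=cv2.resize(d["scene"]["frame"][200:320,250:430,::-1],None,fx=2.5,fy=2.5,interpolation=cv2.INTER_CUBIC)
b=cv2.resize(d["top"]["frame"][200:290,290:400,::-1],None,fx=3,fy=3,interpolation=cv2.INTER_CUBIC)
im=np.zeros((300,780,3),np.uint8);im[:,:450]=a;im[:270,450:]=b;cv2.imwrite("pics/p2.png",im)
E
```

```text
clock: 5.25
position: [0.5208, -0.1388, 0.1645]
eef_rot: [-0.061, 0.998, -0.0, 0.0]
force: [0.3, 1.1, -0.1]
finger_gap: -0.0001
gripper_force: 0.0
tool d [-0.0373  0.0054  0.1173] rz -0.0026 gap 0.0001 t 5.35
```

View pics/p2.png

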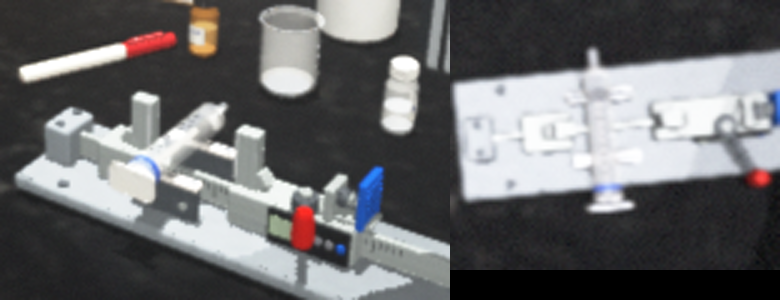

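Run:
```python
from pose import *
import pickle
T=pickle.load(open("f2.pkl","rb"))["top"]
f,t=plane(T,343.3,268.3,.05),plane(T,337.3,218.3,.05)
for p in(f,t,(f+t)/2): q=p-C; print(round(q@EX,4),round(q@EY,4))
h=cv2.cvtColor(T["frame"],cv2.COLOR_RGB2HSV).astype(int)
m=(abs(h[...,0]-110)<12)&(h[...,1]>130)&(h[...,2]>60); m[:225]=0;m[250:]=0;m[:,:390]=0;m[:,408:]=0
ys,xs=np.nonzero(m);q=plane(T,xs.mean(),ys.mean(),.066)-C;print("pad top",xs.min(),xs.max(),q@EX,q@EY)
```

```text
-0.0543 0.0509
0.0481 0.0517
-0.0031 0.0513
pad top 397 401 -0.00012608699469018013 -0.06546198354847801
```

Scaled: 0.035 m is 0.7, 0.03 m is 0.6.

```bash
python3 drive.py '[[0,0,0,-0.37,0.05,0.4,0],[0,0,0,-0.37,0.05,0.6,0],[0,0,0,0,0,0.7,0],[0,0,0,0,0,0.5,0],[0,0,0,0,0,0.14,0],[0,0,0,0,0,0,0]]'; python3 -c "
from pose import *
todo(W(0,-.105,.047),YAW)"
python3 drive.py '[[0,0,0,0,0.12,0,0],[0,0,0,0,0.12,0,0],[0,0,0,0,0.12,0,0],[0,0,0,0,0,0,0]]'
```

```text
clock: 5.95
position: [0.5563, -0.1243, 0.0471]
eef_rot: [-0.063, 0.998, 0.0, -0.001]
force: [-0.0, -0.1, 0.4]
finger_gap: -0.0
gripper_force: 0.0
tool d [-0.     -0.0013  0.0001] rz 0.0007 gap -0.0 t 5.95
clock: 6.35
position: [0.5544, -0.1065, 0.0483]
eef_rot: [-0.063, 0.998, -0.0, 0.0]
force: [0.5, 0.3, 0.8]
finger_gap: 0.0001
gripper_force: 0.0
```

Scaled: 0.004 m is 0.08, 0.003 m is 0.06.

```bash
for i in 1 2 3; do python3 drive.py '[[0,0,0,0,0.08,0,0],[0,0,0,0,0.06,0,0],[0,0,0,0,0.06,0,0]]' | sed -n '2p;4p'; done
```

```text
position: [0.5532, -0.0975, 0.0478]
force: [0.8, -1.8, 0.6]
position: [0.5518, -0.0873, 0.0476]
force: [1.0, -1.8, 0.8]
position: [0.5505, -0.0774, 0.0476]
force: [1.6, -1.2, 1.1]
```

Scaled: 0.0015 m is 0.03.

```bash
for i in 1 2 3 4; do python3 drive.py '[[0,0,0,0,0.03,0,0],[0,0,0,0,0.03,0,0]]' | sed -n '2p;4p'; done
```

```text
position: [0.5502, -0.0746, 0.0476]
force: [0.4, -1.7, 0.7]
position: [0.5498, -0.0717, 0.0476]
force: [1.1, -1.9, 0.7]
position: [0.5494, -0.0687, 0.0476]
force: [0.8, -1.4, -0.1]
position: [0.5491, -0.0658, 0.0476]
force: [1.4, -3.2, 0.6]
```

Run:
```python
from pose import *
from workcell import env, eyes, readout
s,_=tool();q=s["position"]-C;print(q@EX,q@EY)
f=eyes.grab_frame("scene");crop(f,250,200,430,320,4,"pics/p3.png")
```

```text
0.00011753478782047452 -0.04474256810812859
```

View pics/p3.png

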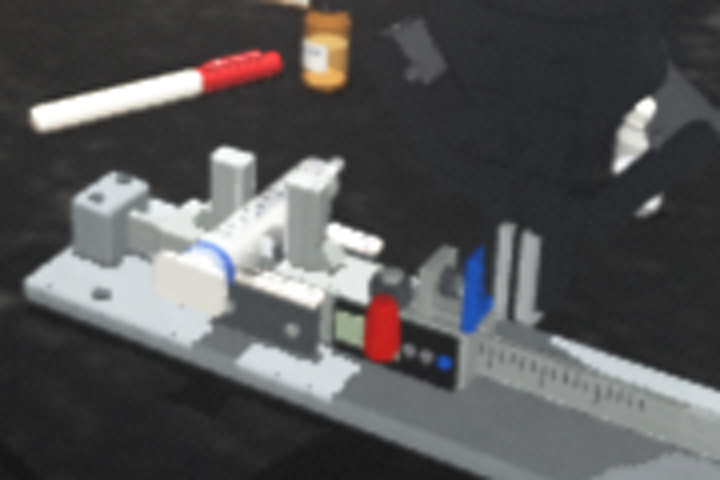

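The barrel is now between both jaws (barrel at (270,215), moving jaw (308,220), fixed jaw (232,190)), force just rising. Push until the pad gives.

Scaled: 0.001 m is 0.02.

```bash
for i in 1 2; do python3 drive.py '[[0,0,0,0,0.02,0,0],[0,0,0,0,0.02,0,0],[0,0,0,0,0,0,0]]' | sed -n '2p;4p'; done
python3 - <<'E'
from workcell import env, eyes, readout
import numpy as np
f=[]
for i in range(4): eyes.grab_frame("top"); f.append(readout.state()["force"])
print(np.mean(f,0),np.std(f,0))
E
```

```text
position: [0.5488, -0.0638, 0.0476]
force: [0.7, -4.1, -0.4]
position: [0.5486, -0.0619, 0.0476]
force: [1.2, -5.9, 0.3]
[ 0.83042591 -5.34851587  0.30758151] [0.22644337 0.28281334 0.47374205]
```

The pad has given ~4.5–5 mm (5.3 N steady). Draw back and go round behind the knob.

Scaled: -0.015 m is -0.3, 0.013 m is 0.26.

```bash
python3 drive.py '[[0,0,0,0,-0.08,0,0],[0,0,0,0,-0.24,0,0],[0,0,0,0,-0.3,0,0],[0,0,0,0.3,0,0,0],[0,0,0,0.3,0,0,0],[0,0,0,0.26,0,0,0],[0,0,0,0,0,0,0]]'
python3 - <<'E'
from pose import *
import pickle
from workcell import env, eyes, readout
s,_=tool();q=s["position"]-C;print(q@EX,q@EY)
d={n:eyes.grab_frame(n) for n in("scene","top")};pickle.dump(d,open("f3.pkl","wb"))
crop(d["scene"],250,200,430,320,4,"pics/p4.png")
S=d["scene"];h=cv2.cvtColor(S["frame"],cv2.COLOR_RGB2HSV).astype(int)
m=((h[...,0]<8)|(h[...,0]>172))&(h[...,1]>140)&(h[...,2]>60); m[:260]=0;m[310:]=0;m[:,:320]=0;m[:,400:]=0
ys,xs=np.nonzero(m);q=plane(S,xs.mean(),ys.mean(),.053)-C;print("knob",len(xs),q@EX,q@EY)
E
```

```text
clock: 9.6
position: [0.5085, -0.0988, 0.0475]
eef_rot: [-0.062, 0.998, 0.0, -0.001]
force: [-0.1, 0.6, 0.4]
finger_gap: -0.0001
gripper_force: 0.0
-0.04428543067143426 -0.07239552973024665
knob 134 -0.046402639717061774 -0.014492544856905328
```

View pics/p4.png

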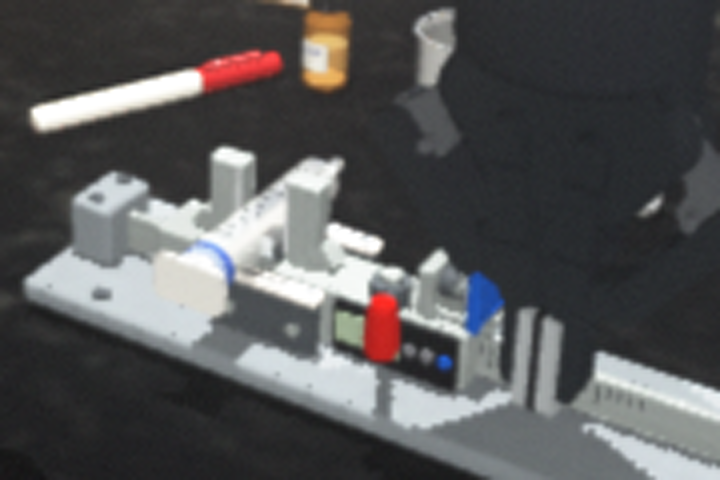

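Pad sprung back, barrel still between jaws, knob at (382,328) where predicted, fingers behind it at (535,360). Push the lever over.

Scaled: 0.012 m is 0.24, 0.008 m is 0.16.

```bash
python3 drive.py '[[0,0,0,0,0.24,0,0],[0,0,0,0,0.24,0,0],[0,0,0,0,0.16,0,0]]' | sed -n '2p;4p'; for i in 1 2 3; do python3 drive.py '[[0,0,0,0,0.08,0,0],[0,0,0,0,0.08,0,0],[0,0,0,0,0.08,0,0]]' | sed -n '2p;4p'; done
```

```text
position: [0.5056, -0.0647, 0.0475]
force: [0.6, -0.3, 1.0]
position: [0.504, -0.0541, 0.0476]
force: [-1.8, -4.1, -0.5]
position: [0.5027, -0.0422, 0.0476]
force: [-1.2, -2.4, 1.0]
position: [0.5015, -0.0302, 0.0476]
force: [0.3, -2.1, -1.0]
```

Scaled: 0.0015 m is 0.03.

```bash
for i in 1 2 3; do python3 drive.py '[[0,0,0,0,0.03,0,0],[0,0,0,0,0.03,0,0]]' | sed -n '2p;4p'; done; for i in 1 2 3; do python3 drive.py '[[0,0,0,0,0.03,0,0],[0,0,0,0,0,0,0]]' | sed -n '2p;4p'; done
```

```text
position: [0.5013, -0.0274, 0.0477]
force: [1.3, -2.2, -0.6]
position: [0.5008, -0.0246, 0.0477]
force: [2.4, -2.9, 0.4]
position: [0.5003, -0.0216, 0.0477]
force: [3.1, -3.7, -0.1]
position: [0.5, -0.02, 0.0476]
force: [2.0, -3.4, 0.4]
position: [0.4998, -0.0186, 0.0476]
force: [2.6, -3.1, 0.2]
position: [0.4998, -0.0171, 0.0476]
force: [3.5, -3.1, -0.1]
```

Scaled: 0.001 m is 0.02.

```bash
for i in 1 2 3; do python3 drive.py '[[0,0,0,0,0.02,0,0],[0,0,0,0,0,0,0]]' | sed -n '2p;4p'; done
python3 - <<'E'
from pose import *
from workcell import env, eyes, readout
s,_=tool();q=s["position"]-C;print(q@EX,q@EY)
S=eyes.grab_frame("scene");h=cv2.cvtColor(S["frame"],cv2.COLOR_RGB2HSV).astype(int)
m=((h[...,0]<8)|(h[...,0]>172))&(h[...,1]>140)&(h[...,2]>60); m[:250]=0;m[310:]=0;m[:,:310]=0;m[:,400:]=0
ys,xs=np.nonzero(m);q=plane(S,xs.mean(),ys.mean(),.053)-C;print("knob",len(xs),q@EX,q@EY)
E
```

```text
position: [0.4997, -0.0162, 0.0477]
force: [3.9, -3.8, 0.2]
position: [0.4998, -0.0157, 0.0477]
force: [4.3, -9.3, -1.1]
position: [0.4999, -0.0152, 0.0477]
force: [4.5, -15.2, -1.0]
-0.0423111260539427 0.01162673095376579
knob 43 -0.04597634097599222 0.027232999214156388
```

Hard stop felt (force 4→15 N within 1 mm, at the predicted place). Draw back and rise clear, then check.

Units first: shifts go in shares of 50 mm and turns go in shares of 2 pi rad. So -0.04 m is -0.8, -0.03 m is -0.6.

```bash
python3 drive.py '[[0,0,0,0,-0.06,0,0],[0,0,0,0.12,-0.3,0,0],[0,0,0,0.2,-0.6,0,0],[0,0,0,0,-0.6,-0.6,0],[0,0,0,0,-0.6,-0.8,0],[0,0,0,0,-0.6,-0.8,0],[0,0,0,0,0,0,0]]'
python3 - <<'E'
from pose import *
from workcell import env, eyes, readout
d={n:eyes.grab_frame(n) for n in("scene","top")};S,T=d["scene"],d["top"]
h=cv2.cvtColor(S["frame"],cv2.COLOR_RGB2HSV).astype(int)
m=((h[...,0]<8)|(h[...,0]>172))&(h[...,1]>140)&(h[...,2]>60); m[:250]=0;m[310:]=0;m[:,:310]=0;m[:,400:]=0
ys,xs=np.nonzero(m);q=plane(S,xs.mean(),ys.mean(),.053)-C;print("knob",len(xs),q@EX,q@EY, "angle",np.arctan2(q@EY-.004,-(q@EX+.008)))
a=cv2.resize(S["frame"][180:330,245:445,::-1],None,fx=2.4,fy=2.4,interpolation=cv2.INTER_CUBIC)
b=cv2.resize(T["frame"][140:290,240:400,::-1],None,fx=2,fy=2,interpolation=cv2.INTER_CUBIC)
im=np.zeros((360,800,3),np.uint8);im[:,:480]=a;im[:300,480:]=b;cv2.imwrite("pics/p5.png",im)
E
```

```text
clock: 13.45
position: [0.5021, -0.156, 0.1617]
eef_rot: [-0.062, 0.998, -0.001, 0.003]
force: [0.2, -0.5, -1.1]
finger_gap: 0.0002
gripper_force: 0.0
knob 111 -0.040422450405362936 0.027066493196138186 angle 0.6183598613829231
```

View pics/p5.png

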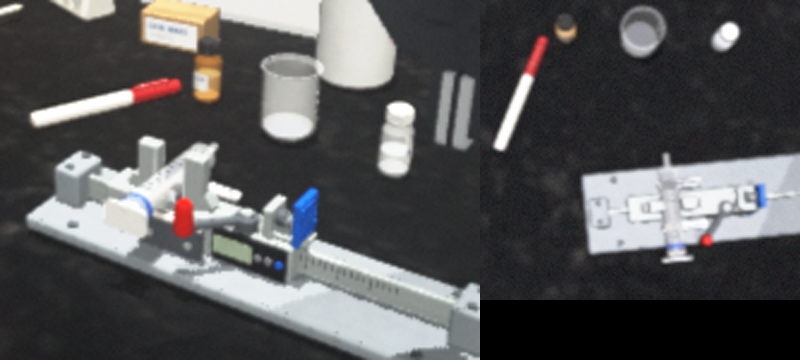

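The syringe is clamped square between the jaws: flange at (125,215), tip at (210,150). The knob at (185,218) points forward, the pad is out, and the vials, beaker and marker have not moved. Over 15 N at the knob, far above the lever's friction, confirms it is at the stop.

```bash
python3 -c "
from workcell import env, eyes, readout
print(env.finish_job())"
```

```text
the job is handed in; nothing more can be done
None
```

The job is handed in at about 13.5 s on the clock: the syringe is clamped square between the jaws with the pad pushed in an estimated 4.5–5 mm (about 5.3 N) and released, the lock lever is hard on its stop by force, though the camera put it near 0.62 rad forward against the nominal 0.7, and the vials, beaker and marker stand where they were; no verdict came back.

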